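# Box a bath bomb and hang it on the fold-out hook

### The job

First swing the folding hook on the upright drying board all the way out, until it stands square to the board. Then set the finished bath bomb that stands on the round turntable upright in the pocket of the open clamshell holder, let go of it and shut the holder's lid over it. Finally pick the holder up by the knob and hang it by its bail on the hook, hanging free and level; do not knock the holder or the bath bomb over, and leave the other things on the table where they are.

Things in the scene. Friction and masses are not known exactly. Their poses are not given: they have to be found in the camera images.
- station: Fixed upright plywood board, 340 wide, 385 high, 18 mm thick. Origin on the table, middle of the front face's lower edge; its -x points out of the front face (hook side), +y along the face, z up. A shelf at the top (underside 371 mm up) juts 66 mm out over the front, with jars on it up to 452 mm: the hook must be reached with a tool that leans away from the board.
- hook (a joint): Angle of the folding hook, rad. 0: folded flat along the board (pointing to the board's -y); 1.57: swung fully out, square to the board (pointing to the board's -x), against a stop. The pivot is vertical and stiff (0.15 N m friction), so the hook stays where it is left.
- hook_hinge (a point): Point on the hook's vertical pivot axis, level with the arm's top, 185 mm above the table, 34 mm in front of the board's face and 50 mm to the board's +y of its middle.
- hook_tip (a point): On the upturned round steel tip of the hook (12 mm across, vertical), 27 mm above the top of the arm and 18 mm below the tip's top end; 125 mm from the pivot. Place to pinch. The arm is a flat steel bar 14 mm wide and 10 mm high, with level top.
- hook_seat (a point): On the top of the hook's arm, half-way between pivot and tip (66 mm from the pivot): where the bail should rest. Its own -y points along the arm to the tip, z up.
- holder: Loose clamshell holder, 104 x 164 mm (own x, y), 215 mm high with knob, 0.46 kg. White tray, walls 20 mm high, 4 mm thick; a 10 mm steel bail stands over its middle: uprights at y = +-77 mm, level cross-bar along y, centre line 160 mm up, wooden knob on its middle. Origin: centre of the underside, z up. Lid hinged on the +x long side; -x is the open front, so load it from there with a tilted tool.
- holder_knob (a point): Centre of the grip part of the wooden knob on top of the bail: upright, 22 mm across, 50 mm tall (from 165 to 215 mm above the underside); this point is 192 mm above the underside.
- holder_bar (a point): Middle of the bail's cross-bar, on its centre line (bar radius 5 mm), 160 mm above the holder's underside. Axes as the holder's.
- holder_pocket (a point): Centre of the pocket in the holder, on its inner floor, 4 mm above the underside. Four small studs 8 mm high at x, y = +-27 mm frame the pocket, with 3 mm play round the bath bomb. Axes as the holder's.
- lid (a joint): Angle of the holder's clear lid, rad. 0: shut; 1.85: fully open, leaning back beyond the +x side. Hinge along y at x = +52, z = +21 mm of the holder. Hood 104 x 140 mm, 42 mm deep, 0.06 kg, little friction: it tips back open above about 1.0 rad and falls shut by itself below. It swings through under the bail. Shut, its top is 63 mm above the holder's underside.
- lid_tab (a point): Centre of the lid's white finger tab (18 x 36 x 4 mm) at the middle of the lid's free edge. With the lid shut it is at x = -60, z = +25 mm of the holder.
- turntable: Fixed round aluminium decorating turntable, 120 mm across, top 30 mm above the table; origin at the centre of its underside.
- bomb_center (a point): Centre (23 mm above its underside) of the finished bath bomb that stands on the turntable: round white puck 62 mm across with straight sides from 10 to 38 mm, 49 mm high with its crystal top, 0.15 kg; z up.
- jar: Bystander: amber jar with metal cap, 60 mm across, 75 mm high; origin at the underside.
- spare_bomb: Bystander: another bath bomb of the same kind, standing on the bare table; origin at the underside.
- bowl: Bystander: white bowl, 90 mm across, 40 mm high; origin at the underside.
- brush: Bystander: brush 160 mm long lying on the table.
- spatula: Bystander: spatula 170 mm long lying on the table.
- bottle: Bystander: small glass bottle, 52 mm across, 120 mm high; origin at the underside.
There are look-alikes about, which are no part of the job. What is shaped like the holder but purple is not meant.

How it is judged:
By the outcome, as a careful person would: the job done as asked, in the order asked, and still so for the second after the job is handed in, with the robot touching nothing.
It also fails if it takes over 72 s, if anything falls off the work surface, if the arm or the gripper's body presses on something with over 40 N, if the wrist force passes 120 N, or if a joint passes its speed limit or range.

### The arm

A 6-joint arm with a two-finger parallel gripper is mounted at the origin on the work surface. World frame = base frame: x ahead of the robot, y to its left, z up, the work surface at z = 0. Lengths are in m, angles in rad, forces in N, time in s.
With the tool pointing down it reaches from about 0.325 to 0.9 m from the base axis. Payload 6.1 kg.
Tool frame: the origin (TCP) lies midway between the tips of the shut fingers; the grasp point (between the pads) lies 19 mm behind it; x points along the fingers, y is the direction in which the jaws open and shut, and the axes are right-handed (so a half turn about x gives the same grasp; the last joint's range is limited). The gripper opens to 85 mm and grips with 20 to 120 N. Pads are 22 mm wide; open, the fingers measure 114 mm over their backs; the gripper's body (76 mm by 85 mm) begins 54 mm behind the grasp point. The pads swing forward as they close: fully open they stand 13 mm farther back than shut.
Start: joints at [-1.238, 0.22, 1.526, -0, 1.395, -0.126], TCP at [0.277, -0.56, 0.206] pointing down, gripper open.
Joint ranges: [-2.98, 2.98], [-0.91, 2.08], [0.09, 2.57], [-1.24, 4.39], [0.2, 2.65], [-2.68, 2.68]. Speed limits (rad/s): [2.57, 2.57, 3.01, 3.14, 3.14, 3.14].

### API

Orientations are given as [roll, pitch, yaw] about the fixed x, y, z axes, in that order (R = Rz(yaw) Ry(pitch) Rx(roll)).
In Python, from plant import movep, move_l, set_joints, gripper_to, hold, inverse_kinematics, observe, get_image, get_calibration, Unreachable, job_done gives the robot as it stands. Calls block until the motion is done:
- movep(position, orientation): joint-space move of the TCP to a pose.
- move_l(position, feed=0.15, rotation=None, max_force=None): straight line of the TCP; rotation=None keeps the orientation; feed is the mean speed in m/s. With max_force (N) it stops when the force on the tool has changed by that much, and returns True; else False.
- set_joints(angles): joint-space move.
- gripper_to(opening, f_grip=None): finger opening in m; f_grip is the grip in N (None keeps the last); returns when the fingers have stopped.
- hold(seconds).
- inverse_kinematics(position, orientation): joint angles nearest the present ones, or None.
- observe(): the state.
- get_image(name): name is "scene" or "top"; returns (picture, depth): 384x512x3 uint8, red, green, blue; 384x512 float32, m along the optical axis (not along the pixel's ray), 0 where there is no reading.
- get_calibration(name): a dict with "intrinsics" (3x3 intrinsics, pixels), "world_from_camera" (4x4, takes a point from camera to world coordinates). Camera axes: x right, y down, z forward; pixel columns grow to the right and rows downward; lengths in m; the calibration is good to about 2 mm. A picture is of the moment at which its call begins. get_calibration takes no time and is no camera call.
A pose or a line that the arm cannot do raises Unreachable and nothing moves.
- job_done(): hands the job in, once; it reports no verdict.
The state is a dict: "time_s": time; "q": joint angles; "joint_velocities": joint speeds; "joint_torque": joint torques, N m; "eef_pos": TCP position; "tcp_rot": TCP orientation; "ft_force": force on the tool from outside, world axes, zero at the start; "torque": the same for the moment, N m; "opening": finger opening in m.
Only numpy, scipy, OpenCV 4.12 (cv2) and the standard library are available. Lean on these libraries where they do the work, as an engineer would, in place of code of your own. Each camera call takes 0.05 s, during which the arm holds its last target. There are 200 camera calls.

## Working session

There is one attempt and no reset: what is moved stays moved. The work goes in short steps, each a Python script; the robot and the scene stay as the last script left them, time stands still between calls to the robot, and variables do not carry over. Pictures are saved under pics/ and viewed, about 8 in all and at most 12, crops included, and the job is handed in when it is done.

```bash
ls; mkdir -p pics; cat > h.py <<'E'
import numpy as np, cv2
from plant import *
def snap(n,tag):
    im,d=get_image(n); np.savez(f'pics/{n}_{tag}.npz',im=im,d=d); cv2.imwrite(f'pics/{n}_{tag}.png',im[:,:,::-1]); return im,d
def cal(n):
    c=get_calibration(n); return np.array(c['intrinsics']),np.array(c['world_from_camera'])
def cloud(n,d):
    K,T=cal(n); v,u=np.mgrid[:d.shape[0],:d.shape[1]]
    P=np.stack([(u-K[0,2])*d/K[0,0],(v-K[1,2])*d/K[1,1],d],-1)@T[:3,:3].T+T[:3,3]; P[d==0]=np.nan; return P
def rayz(n,u,v,z):
    K,T=cal(n); r=T[:3,:3]@np.array([(u-K[0,2])/K[0,0],(v-K[1,2])/K[1,1],1]); return T[:3,3]+r*(z-T[2,3])/r[2]
def proj(n,p):
    K,T=cal(n); c=T[:3,:3].T@(np.array(p)-T[:3,3]); return (K@c)[:2]/c[2]
E
python3 - <<'E'
from h import *
for n in('scene','top'):
    im,d=snap(n,'0'); K,T=cal(n); print(n,K.round(1).tolist(),T.round(3).tolist())
    cv2.imwrite(f'pics/{n}_0b.png',cv2.resize(im[:,:,::-1],(800,600),interpolation=cv2.INTER_CUBIC))
print(observe())
E
```

```text
pics
scene [[363.6, 0.0, 258.2], [0.0, 363.6, 194.5], [0.0, 0.0, 1.0]] [[0.751, 0.365, -0.551, 1.034], [0.661, -0.401, 0.635, -0.589], [0.01, -0.84, -0.542, 0.661], [0.0, 0.0, 0.0, 1.0]]
top [[363.9, 0.0, 253.8], [0.0, 363.9, 188.7], [0.0, 0.0, 1.0]] [[0.01, -0.995, 0.097, 0.424], [-1.0, -0.01, -0.006, 0.031], [0.007, -0.097, -0.995, 1.098], [0.0, 0.0, 0.0, 1.0]]
{'time_s': 0.1, 'q': array([-1.23809016e+00,  2.21155364e-01,  1.52750011e+00, -1.97181094e-05,
        1.39469287e+00, -1.26088451e-01]), 'joint_velocities': array([ 4.29875267e-04, -1.77085828e-03, -1.30379575e-03, -4.90162402e-04,
        7.94928829e-05, -3.45181802e-05]), 'joint_torque': array([-6.24276508e-04, -4.98242033e+01, -3.90549052e+01, -2.25366525e-04,
        5.76578241e-03,  1.67503651e-05]), 'eef_pos': array([ 0.2765952 , -0.55980748,  0.20470185]), 'tcp_rot': array([-1.68583145,  1.56904052,  1.91455929]), 'ft_force': array([ 0.06951212,  0.64641713, -0.41941584]), 'torque': array([ 0.00301312,  0.00415358, -0.07160899]), 'opening': 0.08504100516437456}
```

View pics/scene_0b.png

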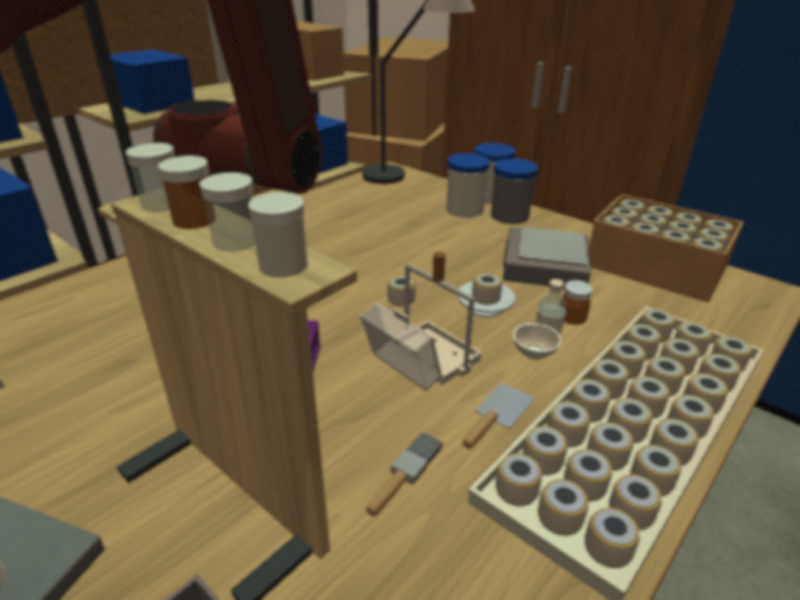

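View pics/top_0b.png

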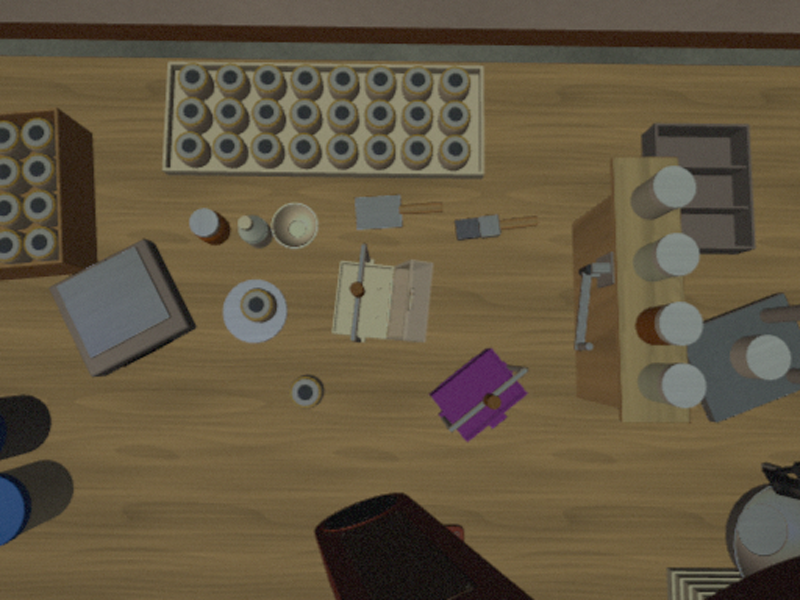

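```bash
python3 - <<'E'
from h import *
im=cv2.imread('pics/top_0.png')
def crop(u,v,w,h,s):
    c=cv2.resize(im[v:v+h,u:u+w],None,fx=s,fy=s,interpolation=cv2.INTER_CUBIC)
    for k in range(0,w,10): cv2.line(c,(k*s,0),(k*s,6),(0,0,255),1); cv2.putText(c,str(u+k),(k*s,16),0,.3,(0,0,255))
    for k in range(0,h,10): cv2.line(c,(0,k*s),(6,k*s),(0,0,255),1); cv2.putText(c,str(v+k),(8,k*s+4),0,.3,(0,0,255))
    return c
a=crop(208,150,76,76,5); b=crop(362,155,50,76,5);c=crop(140,175,50,50,4)
M=np.zeros((584,640,3),np.uint8);M[:380,:380]=a;M[:380,385:635]=b;M[384:584,:200]=c
M[384:584,210:370]=crop(280,220,40,50,4)
cv2.imwrite('pics/mos.png',M)
d=np.load('pics/top_0.npz')['d'];P=cloud('top',d)
for (u,v) in [(260,340),(166,195),(228,185),(230,170),(375,223),(385,171),(374,195),(440,150)]: print(u,v,P[v,u].round(4))
E
```

```text
260 340 [0.2296 0.0143 0.4616]
166 195 [0.5033 0.2709 0.0786]
228 185 [0.5188 0.0888 0.214 ]
230 170 [0.5633 0.0875 0.1638]
375 223 [ 0.4298 -0.2642  0.2278]
385 171 [ 0.5586 -0.2992  0.2068]
374 195 [ 0.5007 -0.279   0.1817]
440 150 [ 0.656  -0.5447  0.0045]
```

View pics/mos.png

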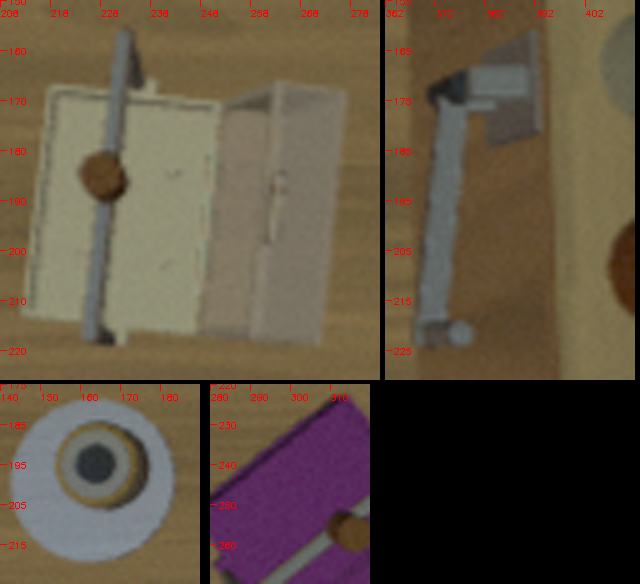

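```bash
cat >> h.py <<'E'
from scipy.spatial.transform import Rotation as Ro
def ori(h,t,flip=0):
    """tool heading h (world xy angle), t below horizontal; jaws level"""
    x=np.array([np.cos(h)*np.cos(t),np.sin(h)*np.cos(t),-np.sin(t)]); y=np.array([-np.sin(h),np.cos(h),0])*(-1 if flip else 1)
    R=np.c_[x,y,np.cross(x,y)]; return x,Ro.from_matrix(R).as_euler('xyz')
E
python3 - <<'E'
from h import *
r=lambda u,v,z:rayz('top',u,v,z)
d=np.load('pics/top_0.npz')['d'];P=cloud('top',d)
# holder
a,b=r(226.4,218,.165),r(233,156.6,.165);print('bar ends',a,b,np.linalg.norm(a-b),'mid',(a+b)/2,'ang',np.degrees(np.arctan2(b[1]-a[1],b[0]-a[0])))
print('knob',r(208+104/5,150+177/5,.215))
reg=P[150:225,208:285].reshape(-1,3); m=(abs(reg[:,2]-.163)<.008)&(reg[:,1]>.0); q=reg[m];print(len(q),q.mean(0),q[:,2].max())
vx,vy,x0,y0=cv2.fitLine(q[:,:2].astype(np.float32),cv2.DIST_HUBER,0,.01,.01).ravel();print('bar fit ang',np.degrees(np.arctan2(vy,vx)),x0,y0)
print('tray front corners',r(218,167.6,.02),r(212.4,213,.02),'back',r(252,170,.02),r(248,216.5,.02))
# bomb
m=P[175:225,140:190].reshape(-1,3);q=m[(m[:,2]>.06)];(c,rad)=cv2.minEnclosingCircle(q[:,:2].astype(np.float32));print('bomb',c,rad,np.median(q,0),r(163.75,195,.079))
q=m[(abs(m[:,2]-.03)<.006)];print('tt',cv2.minEnclosingCircle(q[:,:2].astype(np.float32)))
# board
m=P[110:260,366:395].reshape(-1,3);q=m[(m[:,2]>.03)&(m[:,2]<.34)];q=q[q[:,1]<-.295]
A=q[:,:2];vx,vy,x0,y0=cv2.fitLine(A.astype(np.float32),cv2.DIST_HUBER,0,.005,.005).ravel();ang=np.arctan2(vy,vx);ang=(ang+np.pi/2)%np.pi-np.pi/2
n=np.array([-np.sin(ang),np.cos(ang)]);res=(A-[x0,y0])@n;print('board',len(A),np.degrees(ang),x0,y0,res.std())
print('hinge',r(374.4,173,.19),r(374.4,173,.2),'tip',r(377,221.6,.23),'armend',r(371.4,218.6,.185))
m=P[160:230,362:385].reshape(-1,3);q=m[(abs(m[:,2]-.185)<.006)];vx,vy,x0,y0=cv2.fitLine(q[:,:2].astype(np.float32),cv2.DIST_HUBER,0,.005,.005).ravel();print('arm',np.degrees(np.arctan2(vy,vx)),x0,y0,q[:,0].min(),q[:,0].max())
q=m[(m[:,2]>.215)&(m[:,2]<.24)];print('tip cloud',len(q),q[q[:,0]<.45].mean(0))
m=P.reshape(-1,3);q=m[(abs(m[:,2]-.39)<.012)&(m[:,1]<-.2)];print('shelf',q.min(0),q.max(0),cv2.minAreaRect(q[:,:2].astype(np.float32)))
E
```

```text
bar ends [0.43924125 0.09463035 0.165     ] [0.59837199 0.08022084 0.165     ] 0.1597818107340318 mid [0.51880662 0.08742559 0.165     ] ang -5.174102324540972
knob [0.51772063 0.08674152 0.215     ]
204 [0.51875322 0.08995942 0.16338419] 0.17044476668732012
bar fit ang -5.5884395 0.51875323 0.08995942
tray front corners [0.591666   0.13216465 0.02      ] [0.45595877 0.14607206 0.02      ] back [0.58552449 0.03039839 0.02      ] [0.44669187 0.04078775 0.02      ]
bomb (0.5050222277641296, 0.27934423089027405) 0.031227022409439087 [0.5035434  0.27702084 0.07596188] [0.50320072 0.27711277 0.079     ]
tt ((0.4972415268421173, 0.2931019365787506), 0.060429468750953674)
board 2523 0.54126513 0.49144107 -0.31791928 0.0026214339832751643
hinge [ 0.55573252 -0.2784255   0.19      ] [ 0.55427904 -0.27501387  0.2       ] tip [ 0.43317228 -0.26835085  0.23      ] armend [ 0.44101165 -0.26999137  0.185     ]
arm -7.691241 0.49065757 -0.27315718 0.429957003277122 0.5658378055106346
tip cloud 27 [ 0.4345932  -0.26546927  0.22709271]
shelf [ 0.33841759 -0.33748934  0.37804125] [ 0.67882459 -0.24970845  0.40195999] ((0.5085993409156799, -0.29395875334739685), (0.3399692475795746, 0.08622300624847412), 0.5222928524017334)
```

```bash
cat >> h.py <<'E'
H=np.array([.557,-.281]); TH0=np.arctan2(-.2675+.281,.4335-.557)
def tip(a,z): return np.array([H[0]+.125*np.cos(a),H[1]+.125*np.sin(a),z])
HC=np.array([.519,.088]); HX=np.radians(-95.4); xh=np.array([np.cos(HX),np.sin(HX),0]); BOMB=np.array([.504,.278])
BY=np.radians(.53); OUT=np.pi/2+BY   # arm direction when out
SEAT=np.array([*(H+.066*np.array([np.cos(OUT),np.sin(OUT)])),.185])
r_=np.radians
def show(name,p,o):
    q=inverse_kinematics(list(p),list(o)); print(name,np.round(p,3),None if q is None else np.round(q,2)); return q
E
python3 - <<'E'
from h import *
for f in(0,1):
  for t in (40,55):
    d,o=ori(r_(-90),r_(t),f)
    for nm,p in [('hook0',tip(TH0,.212)+.019*d),('pre',tip(TH0,.212)-.06*d),('hook1',tip(OUT,.212)+.019*d)]: show(f'{f} {t} {nm}',p,o)
    d,o=ori(HX,r_(t),f)
    for nm,p in [('bomb',np.r_[BOMB,.057]+.025*d),('pre',np.r_[BOMB,.057]-.08*d),('place',np.r_[HC,.031]+.025*d),('knob',np.r_[HC,.196]+.021*d)]: show(f'{f} {t} {nm}',p,o)
    d,o=ori(r_(-90),r_(t),f); show(f'{f} {t} seat',SEAT+[0,0,.041]+.021*d,o); show(f'{f} {t} seathi',SEAT+[0,0,.12]+.021*d,o)
for h in(90,-90,0,180):
  d,o=ori(r_(h),r_(75)); show(f'lid{h}',np.r_[HC,.09]+xh*.13,o); show(f'lid{h}',np.r_[HC,.09]+xh*.065,o)
for z in (.45,.55,.6): show('up',[.277,-.5,z],observe()['tcp_rot'])
E
```

```text
0 40 hook0 [ 0.433 -0.282  0.2  ] [-0.2  -0.1   2.13 -0.97  1.14  0.25]
0 40 pre [ 0.433 -0.221  0.251] [-0.06 -0.17  2.08 -0.91  1.31  0.24]
0 40 hook1 [ 0.556 -0.171  0.2  ] [ 0.05  0.22  1.8  -0.91  1.33  0.38]
0 40 bomb [0.502 0.259 0.041] [ 0.69  0.82  1.28 -0.58  1.71  0.9 ]
0 40 pre [0.51  0.339 0.108] [ 0.76  0.87  1.05 -0.56  1.9   0.86]
0 40 place [0.517 0.069 0.015] [ 0.44  0.66  1.61 -0.73  1.46  0.84]
0 40 knob [0.517 0.072 0.183] [ 0.44  0.41  1.59 -0.72  1.66  0.67]
0 40 seat [ 0.556 -0.231  0.213] [-0.06  0.18  1.81 -0.93  1.26  0.3 ]
0 40 seathi [ 0.556 -0.231  0.292] [-0.06  0.1   1.75 -0.9   1.35  0.17]
0 55 hook0 [ 0.433 -0.278  0.196] [-0.35 -0.17  2.07 -0.65  1.11 -0.09]
0 55 pre [ 0.433 -0.233  0.261] [-0.24 -0.25  2.01 -0.62  1.28 -0.09]
0 55 hook1 [ 0.556 -0.167  0.196] [-0.07  0.12  1.78 -0.64  1.26  0.14]
0 55 bomb [0.503 0.264 0.037] [ 0.62  0.63  1.44 -0.45  1.5   0.85]
0 55 pre [0.508 0.324 0.123] [ 0.68  0.63  1.27 -0.42  1.69  0.82]
0 55 place [0.518 0.074 0.011] [ 0.35  0.49  1.73 -0.57  1.27  0.71]
0 55 knob [0.518 0.076 0.179] [ 0.35  0.26  1.66 -0.
[... 1074 characters left out ...]
27  0.288] None
lid90 [ 0.507 -0.041  0.09 ] [-0.41  0.11  1.9   0.25  1.24  2.64]
lid90 [0.513 0.023 0.09 ] None
lid-90 [ 0.507 -0.041  0.09 ] [-0.05  0.08  1.94 -0.29  1.13  0.07]
lid-90 [0.513 0.023 0.09 ] [ 0.07  0.12  1.9  -0.29  1.16  0.19]
lid0 [ 0.507 -0.041  0.09 ] [-0.29 -0.16  2.17  0.1   0.88 -1.91]
lid0 [0.513 0.023 0.09 ] [-0.13 -0.15  2.16  0.04  0.87 -1.73]
lid180 [ 0.507 -0.041  0.09 ] [-0.2   0.29  1.7  -0.05  1.41  1.39]
lid180 [0.513 0.023 0.09 ] [-0.09  0.3   1.69 -0.02  1.42  1.49]
up [ 0.277 -0.5    0.45 ] [-1.2   0.06  1.26  0.    1.83 -0.09]
up [ 0.277 -0.5    0.55 ] [-1.2   0.12  1.    0.    2.02 -0.09]
up [ 0.277 -0.5    0.6  ] [-1.2   0.18  0.84  0.    2.13 -0.09]
```

```bash
python3 - <<'E'
from h import *
o0=observe()['tcp_rot']
movep([.17,-.34,.5],o0); q=observe()['q'].copy(); q[0]=-.1; set_joints(q); print(observe()['time_s'],observe()['eef_pos'])
d,o=ori(r_(-90),r_(40)); g=tip(TH0,.212)
movep(list(g-.08*d),list(o)); print(observe()['time_s'])
c=move_l(list(g+.021*d),.1,max_force=15); s=observe();print(c,s['time_s'],s['eef_pos'],s['ft_force'])
snap('top','1');im,_=snap('scene','1')
print(proj('top',g))
t=cv2.imread('pics/top_1.png');cv2.imwrite('pics/v1.png',cv2.resize(t[140:260,330:450],None,fx=5,fy=5,interpolation=cv2.INTER_CUBIC))
E
```

```text
3.125 [0.37848422 0.04037337 0.49831492]
4.3917
False 5.55 [ 0.43311263 -0.28334613  0.1989816 ] [-0.14959822 -0.12439011  0.66056136]
[374.07111773 221.8298207 ]
```

View pics/v1.png

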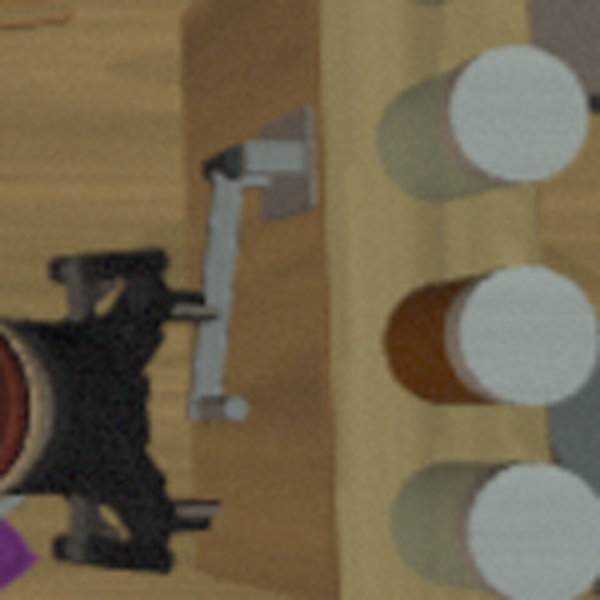

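```bash
python3 - <<'E'
from h import *
d,o=ori(r_(-90),r_(40)); g=tip(TH0,.214)+.021*d
off=np.array([0,-.005,0])
print(move_l(list(g+off),.05,max_force=15))
gripper_to(0,25); s=observe();print('open',s['opening'],s['ft_force'],s['time_s'])
N=8
for a in np.linspace(TH0,OUT,N+1)[1:]:
    c=move_l(list(tip(a,.214)+.021*d+off*np.sin(a)*0+off),.14,max_force=25); s=observe()
    if c: print('stop',np.degrees(a),s['ft_force']);break
print(s['time_s'],s['eef_pos'],s['ft_force'],s['opening'])
snap('top','2'); t=cv2.imread('pics/top_2.png');cv2.imwrite('pics/v2.png',cv2.resize(t[140:260,310:430],None,fx=5,fy=5,interpolation=cv2.INTER_CUBIC))
E
```

```text
False
open 0.010533119897163212 [ 5.59131769 -1.3745414  -2.99025527] 6.575
9.0417 [ 0.55612715 -0.17584145  0.19970961] [0.53538532 9.54196246 0.0667874 ] 0.009879588361605149
```

View pics/v2.png

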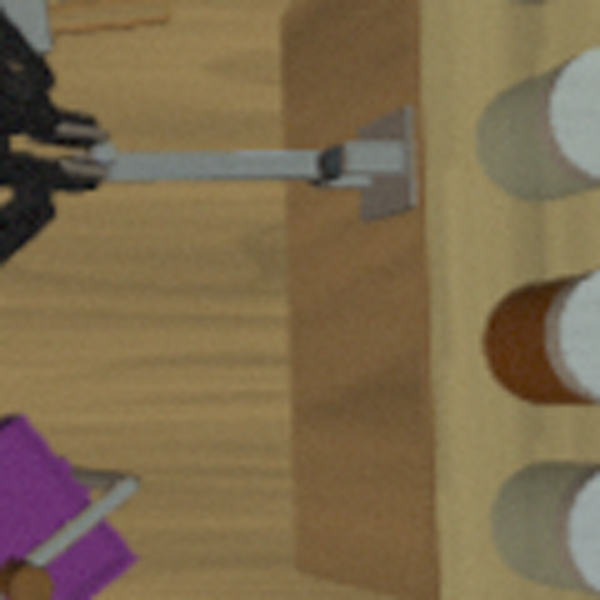

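```bash
python3 - <<'E'
from h import *
p=observe()['eef_pos']
c=move_l([p[0]+.015,p[1],p[2]],.03,max_force=10); s=observe();print(c,s['eef_pos']-p,s['ft_force'],s['time_s'])
gripper_to(.06); d,o=ori(r_(-90),r_(40)); p=observe()['eef_pos']
move_l(list(p-.09*d),.2)
_,D=snap('top','3');P=cloud('top',D)
m=P[150:200,310:400].reshape(-1,3)
q=m[(abs(m[:,2]-.185)<.006)&(m[:,0]>.5)&(m[:,0]<.6)&(m[:,1]<-.17)&(m[:,1]>-.265)];vx,vy,x0,y0=cv2.fitLine(q[:,:2].astype(np.float32),cv2.DIST_HUBER,0,.005,.005).ravel();print('arm',len(q),np.degrees(np.arctan2(vy,vx)),x0,y0)
q=m[(m[:,2]>.218)&(m[:,2]<.24)&(abs(m[:,0]-.557)<.03)&(m[:,1]<-.1)];print('tip',len(q),q.mean(0),observe()['time_s'])
E
```

```text
True [ 0.00141878  0.00015126 -0.00014304] [-2.74943437  3.16324525  5.22009434] 9.3833
arm 215 -89.39305 0.5573092 -0.21884492
tip 22 [ 0.55680586 -0.15779726  0.22797706] 10.5667
```

```bash
sed -i 's/^SEAT=.*/SEAT=np.array([.5573,-.217,.185])/' h.py; python3 - <<'E'
from h import *
d,o=ori(r_(-90),r_(45)); p=observe()['eef_pos']
move_l([p[0]-.03,p[1]+.08,.36],.35); gripper_to(.085)
d,o=ori(HX,r_(45)); g=np.r_[BOMB,.057]
movep(list(g-.09*d+[0,0,.1]),list(o)); movep(list(g-.06*d),list(o)); print(observe()['time_s'])
c=move_l(list(g+.026*d),.1,max_force=12); s=observe();print(c,s['time_s'],s['eef_pos'],s['ft_force'])
im,_=snap('scene','4'); top,_=snap('top','4')
a=cv2.resize(im[140:240,210:350,::-1],None,fx=4,fy=4,interpolation=cv2.INTER_CUBIC);b=cv2.resize(top[170:230,130:200,::-1],None,fx=3,fy=3)
M=np.zeros((400,770,3),np.uint8);M[:,:560]=a;M[:180,560:]=b;cv2.imwrite('pics/v4.png',M)
E
```

```text
13.4833
False 14.4917 [0.50278864 0.26031975 0.03926367] [-0.56417377  0.6633986   0.18799519]
```

View pics/v4.png

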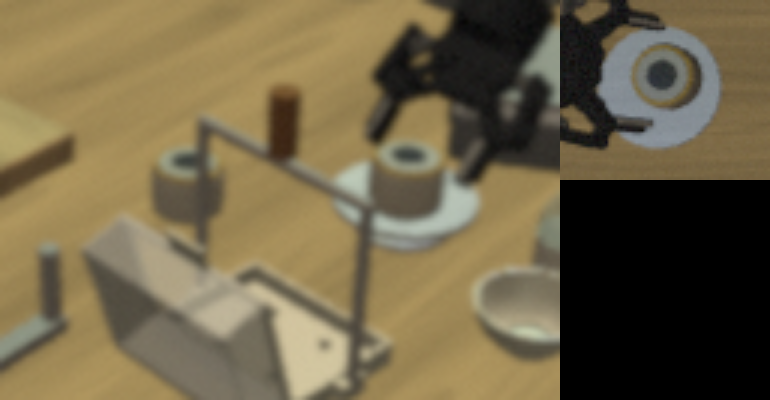

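```bash
python3 - <<'E'
from h import *
d,o=ori(HX,r_(45)); y=np.array([-np.sin(HX),np.cos(HX),0]); T=observe()['eef_pos']
for b in(0,13,30):
  for s in(1,-1):
    p=T-d*b*.001+s*.0475*y
    u=proj('scene',p);w=proj('top',p); print(b,s,((u-[210,140])*4).round(),((w-[130,170])*3+[560,0]).round())
for z in(.03,.079): p=np.r_[BOMB,z];print(z,((proj('scene',p)-[210,140])*4).round(),((proj('top',p)-[130,170])*3+[560,0]).round())
D=np.load('pics/top_4.npz')['d'];P=cloud('top',D)
for v in range(172,180): print(P[v,155:170:1,1:].round(3)[::3].tolist())
E
```

```text
0 1 [433. 226.] [694.  31.]
0 -1 [343. 180.] [682. 128.]
13 1 [442. 212.] [683.  28.]
13 -1 [351. 166.] [670. 126.]
30 1 [453. 194.] [668.  26.]
30 -1 [362. 149.] [655. 125.]
0.03 [400. 204.] [672.  78.]
0.079 [405. 152.] [660.  74.]
[[0.325, 0.002], [0.316, -0.002], [0.307, -0.0], [0.299, -0.005], [0.29, -0.004]]
[[0.3, 0.094], [0.316, 0.001], [0.307, -0.002], [0.298, -0.0], [0.289, -0.001]]
[[0.299, 0.096], [0.294, 0.085], [0.308, -0.005], [0.297, 0.001], [0.288, 0.001]]
[[0.299, 0.096], [0.294, 0.085], [0.287, 0.078], [0.298, -0.003], [0.289, -0.003]]
[[0.298, 0.099], [0.293, 0.089], [0.287, 0.078], [0.298, -0.001], [0.288, 0.0]]
[[0.299, 0.096], [0.292, 0.091], [0.285, 0.083], [0.297, 0.0], [0.288, 0.002]]
[[0.301, 0.088], [0.292, 0.088], [0.285, 0.083], [0.279, 0.074], [0.288, 0.0]]
[[0.324, 0.002], [0.297, 0.07], [0.287, 0.076], [0.279, 0.076], [0.281, 0.028]]
```

```bash
python3 - <<'E'
from h import *
d,o=ori(HX,r_(45)); T=observe()['eef_pos']
c=move_l(list(T+.013*d),.06,max_force=6); s=observe();print(c,s['eef_pos'],s['ft_force'],s['time_s'])
gripper_to(.0,30); s=observe();print(s['opening'],s['ft_force'],s['time_s'])
im,_=snap('scene','5'); top,D=snap('top','5'); P=cloud('top',D)
a=cv2.resize(im[140:240,250:350,::-1],None,fx=4,fy=4,interpolation=cv2.INTER_CUBIC);b=cv2.resize(top[170:230,130:200,::-1],None,fx=5,fy=5)
M=np.zeros((400,750,3),np.uint8);M[:,:400]=a;M[:300,400:]=b;cv2.imwrite('pics/v5.png',M)
E
```

```text
False [0.50145827 0.25064013 0.02949684] [ 0.25555355 -0.61227909  0.72857373] 14.9417
0.06033017198384546 [0.41262094 1.95708157 0.81752357] 15.2917
```

View pics/v5.png

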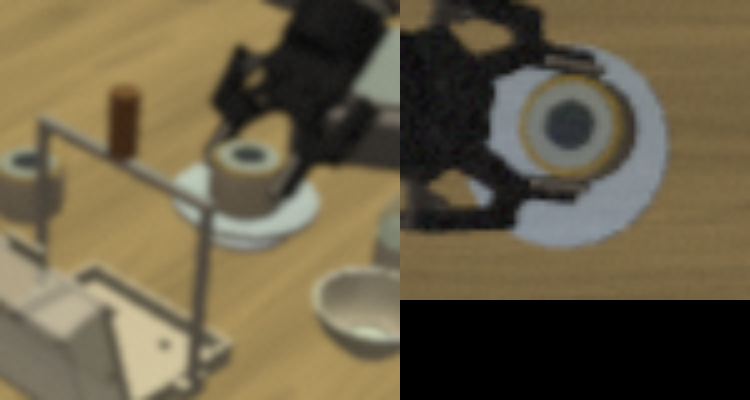

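```bash
python3 - <<'E'
from h import *
d,o=ori(HX,r_(45)); R=Ro.from_euler('xyz',o).as_matrix(); T=observe()['eef_pos']
for n in('scene','top'):
    P=cloud(n,np.load(f'pics/{n}_5.npz')['d']).reshape(-1,3); Q=(P-T)@R*1000
    print(n,'zaxis',R[:,2].round(2))
    for a in range(-160,30,10):
        m=(Q[:,0]>a)&(Q[:,0]<a+10)&(abs(Q[:,1])<65)&(abs(Q[:,2])<70)&(P[:,2]>.04); q=Q[m]
        if len(q)>2: print(a,len(q),np.percentile(q[:,1],[3,97]).round(),'z',np.percentile(q[:,2],[3,50,97]).round())
E
```

```text
scene zaxis [-0.07 -0.7   0.71]
-160 99 [-26.  38.] z [-3. 20. 37.]
-150 69 [-32.  39.] z [-2. 10. 14.]
-140 85 [-55.  59.] z [ 3. 11. 19.]
-130 106 [-61.  62.] z [-5. 11. 20.]
-120 108 [-60.  65.] z [-8. 11. 20.]
-110 110 [-58.  62.] z [-14.  10.  18.]
-100 97 [-59.  64.] z [-11.   9.  17.]
-90 80 [-56.  64.] z [-11.   9.  15.]
-80 64 [-51.  60.] z [-8.  7. 13.]
-70 66 [-40.  44.] z [-7.  4. 11.]
-60 71 [-39.  45.] z [-0. 10. 19.]
-50 73 [-40.  45.] z [-1. 16. 25.]
-40 76 [-33.  39.] z [-4. 24. 32.]
-30 61 [-13.  32.] z [-5. 20. 29.]
-20 48 [-17.  27.] z [ 0. 13. 24.]
-10 13 [-11.  18.] z [ 7.  9. 16.]
top zaxis [-0.07 -0.7   0.71]
-160 60 [-36.  35.] z [ 4. 31. 38.]
-150 52 [-37.  38.] z [ 6.  9. 13.]
-140 199 [-61.  61.] z [-7.  9. 17.]
-130 159 [-62.  60.] z [ 2. 11. 20.]
-120 108 [-63.  63.] z [ 6. 11. 19.]
-110 117 [-60.  61.] z [-8. 11. 18.]
-100 85 [-61.  62.] z [-11.  11.  18.]
-90 107 [-60.  59.] z [-9. 10. 13.]
-80 51 [-53.  56.] z [-6. 10. 14.]
-70 112 [-40.  40.] z [-8.  2. 11.]
-60 145 [-39.  41.] z [-0. 10. 18.]
-50 123 [-40.  39.] z [ 5. 18. 26.]
-40 82 [-35.  35.] z [ 3. 26. 32.]
-30 30 [-24.  25.] z [10. 25. 29.]
-20 19 [-25.  16.] z [ 2. 13. 20.]
```

```bash
python3 - <<'E'
from h import *
d,o=ori(HX,r_(45)); T=observe()['eef_pos']; b0=T[2]-.030   # tcp z = b0+underside
tc=lambda back,u: list(np.r_[HC,0]+xh*(.0275-back)+[0,0,b0+u])
move_l([T[0],T[1],T[2]+.085],.25)
print(observe()['opening'],observe()['ft_force'])
move_l(tc(.125,.1),.25); move_l(tc(.11,.034),.2); 
c=move_l(tc(0,.034),.15,max_force=10);print(c)
im,_=snap('scene','6');top,D=snap('top','6')
s=observe();print(s['opening'],s['ft_force'],s['time_s'])
a=cv2.resize(im[140:260,220:340,::-1],None,fx=5,fy=5,interpolation=cv2.INTER_CUBIC)
cv2.imwrite('pics/v6.png',a)
E
```

```text
0.060734419716305554 [ 0.18098095 -0.2696784  -2.82744021]
False
0.06055407793645054 [ 0.35432558  0.55206303 -2.1481102 ] 17.8
```

View pics/v6.png

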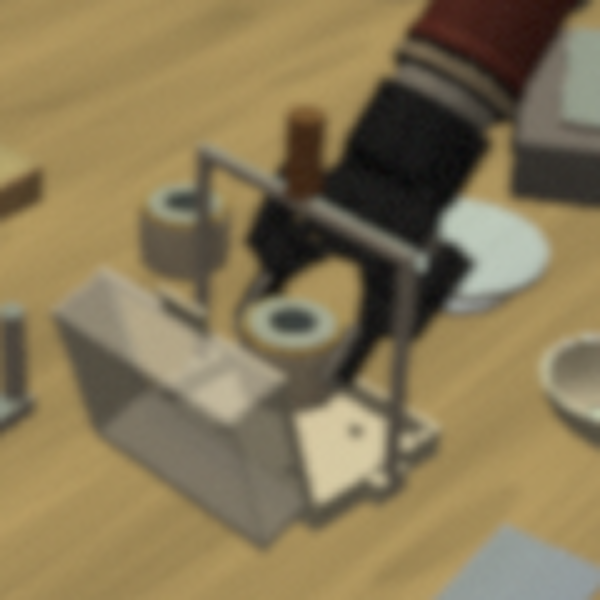

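```bash
python3 - <<'E'
from h import *
yh=np.array([-xh[1],xh[0],0])
def hol(p): v=p[:2]-HC; return (np.array([v@xh[:2],v@yh[:2]])*1000).round(1)
print('bomb',hol(rayz('scene',278.6,204,.082)))
print('stud scene',hol(rayz('scene',291.2,226.4,.012)))
for u,v in((243,184.6),(241.6,203)): print('stud top',hol(rayz('top',u,v,.012)))
P=cloud('scene',np.load('pics/scene_6.npz')['d'])[190:220,265:295].reshape(-1,3);q=P[(P[:,2]>.072)&(P[:,2]<.09)]
(c,r)=cv2.minEnclosingCircle(q[:,:2].astype(np.float32));print('bomb cloud',hol(np.array(c)),r,hol(np.median(q,0)),len(q))
# stud blobs in top_0
im=cv2.imread('pics/top_0.png').astype(int)
c=im[166:220,218:250].sum(2);import sys
bh=cv2.morphologyEx(c.astype(np.uint8) if 0 else (c//3).astype(np.uint8),cv2.MORPH_BLACKHAT,np.ones((7,7),np.uint8))
for i in np.argsort(bh.ravel())[::-1][:25]:
    v,u=divmod(i,32); print((u+218,v+166),bh[v,u],hol(rayz('top',u+218,v+166,.012)),end=' ')
E
```

```text
bomb [-2.1  2.2]
stud scene [-22.1  37.7]
stud top [28.7 26. ]
stud top [ 30.5 -29.4]
bomb cloud [-14.9   0.6] 0.046758633106946945 [-2.   5.9] 350
(np.int64(232), np.int64(187)) 76 [-3.3 15.4] (np.int64(231), np.int64(188)) 75 [-5.9 12. ] (np.int64(230), np.int64(189)) 74 [-8.6  8.7] (np.int64(230), np.int64(190)) 71 [-8.3  5.7] (np.int64(229), np.int64(190)) 70 [-11.2   5.4] (np.int64(235), np.int64(166)) 69 [-1.3 79.6] (np.int64(229), np.int64(189)) 69 [-11.6   8.4] (np.int64(228), np.int64(189)) 68 [-14.5   8.1] (np.int64(236), np.int64(166)) 66 [ 1.7 79.9] (np.int64(232), np.int64(188)) 66 [-3.  12.4] (np.int64(232), np.int64(185)) 65 [-3.9 21.4] (np.int64(229), np.int64(217)) 65 [ -2.3 -74.7] (np.int64(230), np.int64(188)) 64 [-8.9 11.7] (np.int64(234), np.int64(166)) 64 [-4.3 79.3] (np.int64(229), np.int64(218)) 63 [ -2.  -77.7] (np.int64(228), np.int64(217)) 62 [ -5.3 -75. ] (np.int64(228), np.int64(218)) 62 [ -5. -78.] (np.int64(228), np.int64(190)) 62 [-14.2   5.1] (np.int64(232), np.int64(186)) 62 [-3.6 18.4] (np.int64(235), np.int64(167)) 61 [-0.9 76.6] (np.int64(231), np.int64(189)) 61 [-5.6  9.1] (np.int64(230), np.int64(218)) 60 [  1.  -77.4] (np.int64(229), np.int64(198)) 59 [ -8.6 -18.4] (np.int64(228), np.int64(207)) 58 [ -8.6 -45.5] (np.int64(228), np.int64(210)) 58 [ -7.6 -54.4]
```

```bash
python3 - <<'E'
from h import *
yh=np.array([-xh[1],xh[0],0])
def hol(p): v=p[:2]-HC; return (np.array([v@xh[:2],v@yh[:2]])*1000).round(1)
print('corner',hol(rayz('scene',307.4,227,.02)),'uprights',hol(rayz('scene',304,191.6,.16)),hol(rayz('scene',261.4,171,.16)))
print('knob top',hol(rayz('scene',220+305/5,140+112/5,.215)), 'back corner low', hol(rayz('scene',220+315/5,140+505/5,.02)))
for xy in ((-27,27),(27,27),(27,-27),(-27,-27)):
    p=np.r_[HC,.012]+xh*xy[0]/1000+yh*xy[1]/1000; print(xy,'scene crop',((proj('scene',p)-[220,140])*5).round(),'top mosaic',((proj('top',p)-[208,150])*5).round())
im=cv2.imread('pics/scene_6.png');top=cv2.imread('pics/top_6.png')
M=np.zeros((600,800,3),np.uint8);M[:480,:400]=cv2.resize(im[195:243,270:310],None,fx=10,fy=10,interpolation=cv2.INTER_CUBIC)
M[:540,400:]=cv2.resize(top[165:219,212:252],None,fx=10,fy=10,interpolation=cv2.INTER_CUBIC);cv2.imwrite('pics/v7.png',M)
E
```

```text
corner [-46.3  77.6] uprights [-6.8 84.3] [ -0.6 -68.3]
knob top [-1.9  3.6] back corner low [50.1 72.8]
(-27, 27) scene crop [348. 420.] top mosaic [ 83. 162.]
(27, 27) scene crop [284. 459.] top mosaic [172. 171.]
(27, -27) scene crop [218. 417.] top mosaic [163. 260.]
(-27, -27) scene crop [282. 380.] top mosaic [ 73. 251.]
```

View pics/v7.png

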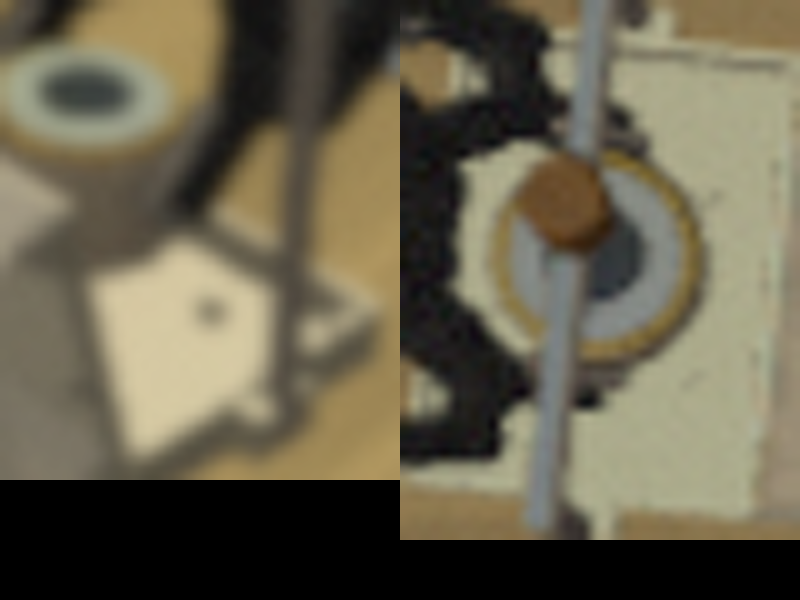

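```bash
python3 - <<'E'
from h import *
yh=np.array([-xh[1],xh[0],0])
def hol(p): v=p[:2]-HC; return (np.array([v@xh[:2],v@yh[:2]])*1000).round(1)
print('bomb ring',hol(rayz('top',231.8,190.6,.074)),'ring z.079',hol(rayz('top',231.8,190.6,.079)))
print('knob top',hol(rayz('top',212+16.3,165+20,.215)))
# tray: back inner/outer edges right: (790,70)-(755,510) ; left
print('back edge',hol(rayz('top',251,172,.02)),hol(rayz('top',247.5,216,.02)))
print('front edge (top_0)',hol(rayz('top',218,167.6,.02)),hol(rayz('top',212.4,213,.02)))
print('feet',hol(rayz('top',212+26.5,165+1.7,.01)),hol(rayz('top',212+20.5,165+51.5,.01)))
print('bar ends',hol(rayz('top',212+19.8,165+0,.165)),hol(rayz('top',212+14,165+52.5,.165)))
E
```

```text
bomb ring [ 1.2 -0.8] ring z.079 [ 1.5 -1.3]
knob top [ 0.1 -0.3]
back edge [48.7 65.3] [ 52.2 -66.2]
front edge (top_0) [-50.8  68.2] [-51.9 -68.2]
feet [ 9.3 78.9] [  7.8 -72.1]
bar ends [-0.4 57.5] [ -0.3 -78.9]
```

```bash
python3 - <<'E'
from h import *
T=observe()['eef_pos']
c=move_l([T[0],T[1],T[2]-.034],.06,max_force=5); s=observe();print(c,'underside',.034+s['eef_pos'][2]-T[2],s['ft_force'],s['time_s'])
E
```

```text
True underside 0.00342906443990372 [2.22456276 0.18882395 1.44289396] 18.3
```

```bash
python3 - <<'E'
from h import *
d,o=ori(HX,r_(45)); T=observe()['eef_pos']
gripper_to(.078); print(observe()['opening'])
c=move_l(list(T-.12*d),.15,max_force=10); print(c,observe()['time_s'])
move_l(list(T-.12*d+[0,0.02,.2]),.35); gripper_to(0,30)
d2,o2=ori(HX,r_(95)); hp=lambda x,z:list(np.r_[HC,z]+xh*x)
movep(hp(.135,.36),list(o2)); print(observe()['time_s'])
snap('top','8')
c=move_l(hp(.14,.075),.2,max_force=8); s=observe();print(c,s['eef_pos'],s['time_s'],s['ft_force'])
im,_=snap('scene','8');cv2.imwrite('pics/v8.png',cv2.resize(im[120:260,210:350,::-1],None,fx=4,fy=4,interpolation=cv2.INTER_CUBIC))
E
```

```text
0.07812349559580226
False 19.5667
22.0333
False [ 0.50673741 -0.05156343  0.07608801] 23.6583 [-0.52162698 -0.14511799  0.81654923]
```

View pics/v8.png

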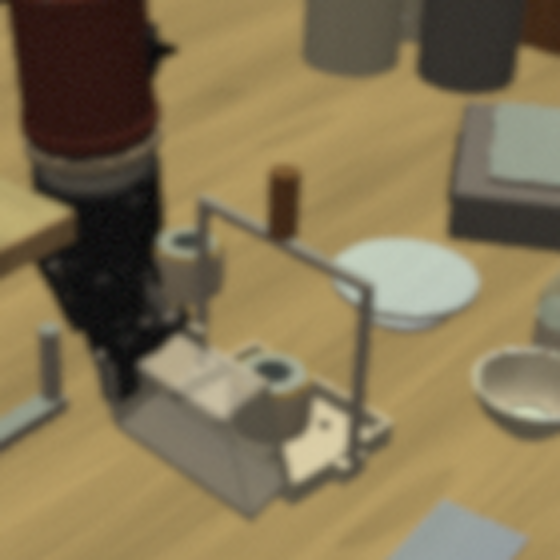

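```bash
python3 - <<'E'
from h import *
hp=lambda x,z:list(np.r_[HC,z]+xh*x)
for x in(.11,.085,.06):
    c=move_l(hp(x,.075),.1,max_force=6); s=observe();print(x,c,s['eef_pos'],s['ft_force'],s['time_s'])
    if c: break
im,_=snap('scene','9');top,_=snap('top','9')
M=np.zeros((560,800,3),np.uint8);M[:,:480]=cv2.resize(im[120:260,220:340,::-1],None,fx=4,fy=4,interpolation=cv2.INTER_CUBIC)
M[:400,480:]=cv2.resize(top[145:245,205:285,::-1],None,fx=4,fy=4,interpolation=cv2.INTER_CUBIC);cv2.imwrite('pics/v9.png',M)
E
```

```text
0.11 False [ 0.50879778 -0.02127167  0.07526922] [ 0.69064578 -1.05305632 -0.42904201] 24.1583
0.085 False [0.51092758 0.00338175 0.07493298] [-0.00256681 -0.46007515 -0.18171048] 24.5583
0.06 False [0.51329541 0.02822245 0.07496027] [ 0.17242026 -0.06137671 -0.37084489] 24.9583
```

View pics/v9.png

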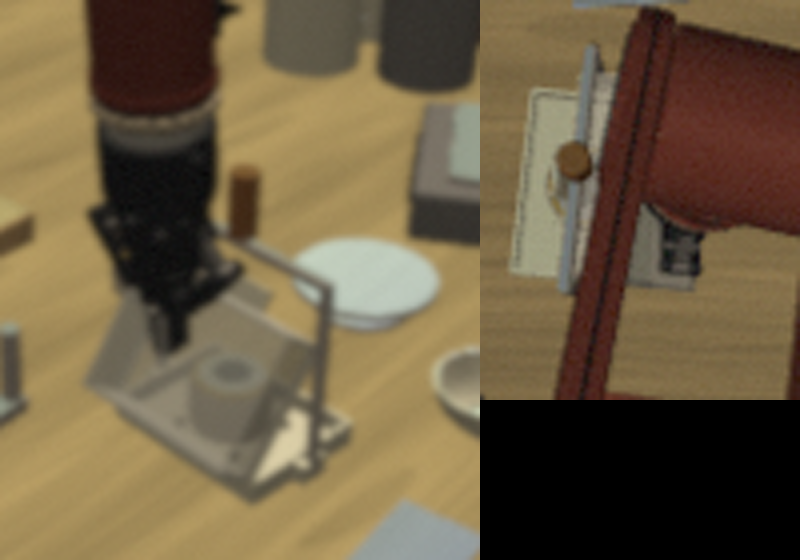

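```bash
python3 - <<'E'
from h import *
hp=lambda x,z:list(np.r_[HC,z]+xh*x)
d2,o2=ori(HX,r_(105))
c=move_l(hp(.05,.08),.1,rotation=list(o2),max_force=6);print(c)
for x in(.04,.03):
    c=move_l(hp(x,.083),.08,max_force=6); s=observe();print(x,c,s['eef_pos'],s['ft_force'],s['time_s'])
    if c: break
hold(.3)
im,_=snap('scene','10');top,_=snap('top','10')
M=np.zeros((560,800,3),np.uint8);M[:,:480]=cv2.resize(im[120:260,220:340,::-1],None,fx=4,fy=4,interpolation=cv2.INTER_CUBIC)
M[:400,480:]=cv2.resize(top[145:245,205:285,::-1],None,fx=4,fy=4,interpolation=cv2.INTER_CUBIC);cv2.imwrite('pics/v10.png',M)
E
```

```text
False
0.04 False [0.51532669 0.04924274 0.08330957] [-0.51390881 -0.12286948  0.07649988] 25.6667
0.03 False [0.51603933 0.05892131 0.08295102] [-0.87901407 -0.41965798 -0.19453771] 25.9417
```

View pics/v10.png

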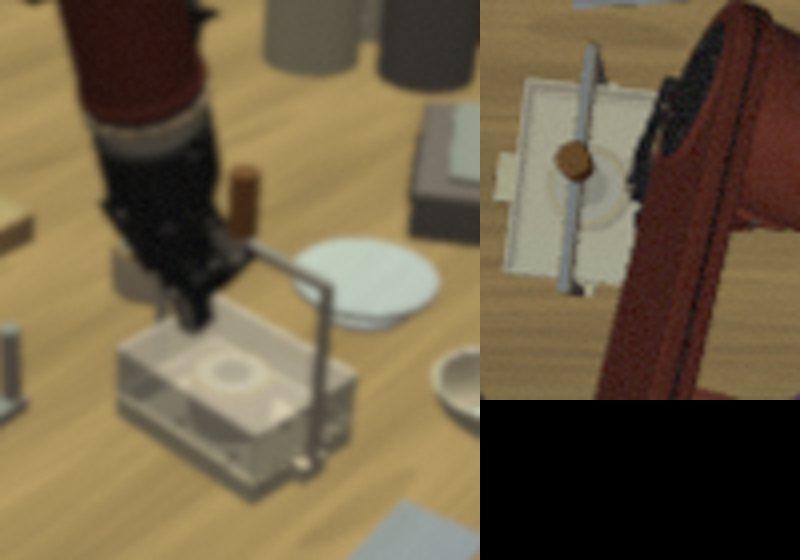

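```bash
python3 - <<'E'
from h import *
d2,o2=ori(HX,r_(105)); T=observe()['eef_pos']
move_l(list(T-.06*d2-[0,.03,0]),.2); p=observe()['eef_pos']; move_l([p[0],p[1],.40],.35)
d,o=ori(HX,r_(50)); gripper_to(.07)
movep(list(np.r_[HC,.198]-.13*d+[0,0.02,.1]),list(o)); print(observe()['time_s'])
top,D=snap('top','11');P=cloud('top',D);yh=np.array([-xh[1],xh[0],0])
reg=P[145:225,205:285].reshape(-1,3)
q=reg[(abs(reg[:,2]-.163)<.009)];vx,vy,x0,y0=cv2.fitLine(q[:,:2].astype(np.float32),cv2.DIST_HUBER,0,.005,.005).ravel()
print('bar',len(q),np.degrees(np.arctan2(vy,vx)),x0,y0)
# bar line position at world x=.518
print('bar y at .518',y0+(.518-x0)*vy/vx)
q=reg[(reg[:,2]>.2)&(reg[:,2]<.23)];print('knob cloud',len(q),q.mean(0))
q=reg[(reg[:,2]>.05)&(reg[:,2]<.09)];print('lid',len(q),np.percentile(q,[5,50,95],axis=0).round(4).tolist())
hsv=cv2.cvtColor(top,cv2.COLOR_RGB2HSV)[165:205,215:245];m=((hsv[...,1]>120)&(hsv[...,2]>50)).astype(np.uint8)
n,_,st,ce=cv2.connectedComponentsWithStats(m);i=1+np.argmax(st[1:,4]);c=ce[i]+[215,165];print('knob px',c,st[i,4],rayz('top',*c,.21))
E
```

```text
29.3917
bar 205 -5.5815635 0.51886004 0.0899362
bar y at .518 0.09002025
knob cloud 63 [0.52093412 0.08949201 0.21356096]
lid 1556 [[0.4581, 0.042, 0.0592], [0.5184, 0.0836, 0.0624], [0.5845, 0.1376, 0.0656]]
knob px [228.33333333 184.78431373] 51 [0.51975919 0.08822484 0.21      ]
```

```bash
python3 - <<'E'
from h import *
d,o=ori(HX,r_(50)); K=np.array([.5195,.089,.198])
move_l(list(K-.07*d),.25)
c=move_l(list(K+.025*d),.1,max_force=8); s=observe();print(c,s['eef_pos'],s['ft_force'])
gripper_to(0,70); s=observe();print('open',s['opening'],s['ft_force'],s['time_s'])
T=s['eef_pos']; move_l([T[0],T[1],T[2]+.094],.12); s=observe();print(s['opening'],s['ft_force'],s['torque'],s['time_s'])
top,D=snap('top','12');P=cloud('top',D);reg=P[135:235,195:285].reshape(-1,3)
q=reg[(abs(reg[:,2]-.257)<.009)&(abs(reg[:,0]-.519)>.035)&(abs(reg[:,1]-.09)<.03)];print('bar z',len(q),np.median(q,0),[np.median(q[q[:,0]>.52],0),np.median(q[q[:,0]<.52],0)])
q=reg[(reg[:,2]>.12)&(reg[:,2]<.18)];print('lid z',np.percentile(q,[5,50,95],axis=0).round(4).tolist())
np.save('T.npy',T)
E
```

```text
False [0.51848245 0.07340938 0.17946991] [ 0.00672646  0.69372219 -0.15400206]
open 0.018975855741358058 [2.39120988 1.71007031 0.47724293] 31.8333
0.01878080481482222 [ 0.11179727 -0.2283513  -7.5005611 ] [ 0.9809386  -0.09112136  0.04513159] 32.7667
bar z 166 [0.4838582  0.09003263 0.25640989] [array([0.57742902, 0.0843913 , 0.25648928]), array([0.46293983, 0.09456827, 0.25635765])]
lid z [[0.4552, 0.0408, 0.1525], [0.5096, 0.0765, 0.1555], [0.5832, 0.1348, 0.1583]]
```

```bash
python3 - <<'E'
from h import *
T=np.load('T.npy'); h2=r_(-89.47); d,o=ori(h2,r_(50)); dh=np.array([np.cos(h2),np.sin(h2),0]); f=.0161
z=T[2]+.094
g=np.r_[SEAT[:2],z]+f*dh
try:
    c=move_l(list(g+[0,.16,0]),.2,rotation=list(o),max_force=15); print(c)
    c=move_l(list(g),.12,max_force=10); s=observe(); print(c,s['eef_pos']-g,s['ft_force'],s['opening'],s['time_s'])
except Unreachable as e: print('unreach',e)
hold(.3)
top,D=snap('top','13');P=cloud('top',D);reg=P[130:230,310:400].reshape(-1,3)
q=reg[(abs(reg[:,2]-.256)<.008)&(abs(reg[:,0]-.557)>.03)&(abs(reg[:,0]-.557)<.08)&(reg[:,1]<-.19)];print('bar',len(q))
for s_ in(1,-1):
    w=q[(q[:,0]-.557)*s_>0]; print(len(w), w.size and np.median(w,0))
q=reg[(reg[:,2]>.218)&(reg[:,2]<.24)&(abs(reg[:,0]-.557)<.02)];print('tip',len(q),q.size and np.median(q,0))
cv2.imwrite('pics/t13.png',top[:,:,::-1])
E
```

```text
False
False [ 0.00019488  0.00070525 -0.00014778] [-0.20983324 -0.12860427 -6.88199372] 0.01927749036330659 35.2083
bar 115
33 [ 0.62799475 -0.21534405  0.25869828]
82 [ 0.49845308 -0.21532679  0.25791706]
tip 0 0
```

```bash
python3 - <<'E'
from h import *
p=observe()['eef_pos']
move_l([p[0],p[1],p[2]-.052],.12,max_force=10); 
c=move_l([p[0],p[1],p[2]-.070],.025,max_force=4.5); s=observe();print(c,'lowered',p[2]-s['eef_pos'][2],s['ft_force'],s['torque'],s['time_s'])
hold(.2);s=observe();print(s['ft_force'])
_,D=snap('top','14');P=cloud('top',D);reg=P[130:230,310:400].reshape(-1,3)
q=reg[(abs(reg[:,2]-.195)<.01)&(abs(reg[:,0]-.557)>.03)&(abs(reg[:,0]-.557)<.085)&(abs(reg[:,1]+.216)<.025)]
for s_ in(1,-1):
    w=q[(q[:,0]-.557)*s_>0]; print(len(w), w.size and np.median(w,0))
E
```

```text
True lowered 0.0646266197595885 [-0.39791562 -0.33528241  5.51675057] [-0.32887895 -0.09016153  0.02596413] 36.6833
[-2.05290491e-01  8.58398224e-05  6.01981425e+00]
46 [ 0.62369631 -0.21628785  0.19326767]
76 [ 0.50034949 -0.21697731  0.19280215]
```

```bash
python3 - <<'E'
from h import *
h2=r_(-89.47); d,o=ori(h2,r_(50)); p=observe()['eef_pos']
move_l([p[0],p[1],p[2]+.001],.02); print(observe()['ft_force'])
gripper_to(.06); s=observe(); print(s['opening'],s['ft_force'])
p=s['eef_pos']; c=move_l(list(p-.05*d),.08,max_force=8); print(c)
move_l(list(p-.2*d),.25); s=observe();print(s['eef_pos'],s['time_s'])
def look(t):
    _,D=snap('top',t);P=cloud('top',D);reg=P[110:240,300:400].reshape(-1,3)
    q=reg[(abs(reg[:,2]-.195)<.01)&(abs(reg[:,0]-.557)>.025)&(abs(reg[:,0]-.557)<.085)&(abs(reg[:,1]+.216)<.025)]
    for s_ in(1,-1):
        w=q[(q[:,0]-.557)*s_>0]; print('bar',len(w), w.size and np.median(w,0))
    q=reg[(abs(reg[:,2]-.095)<.02)&(reg[:,1]>-.29)&(reg[:,1]<-.13)&(abs(reg[:,0]-.557)<.075)]
    A=np.c_[q[:,:2]-q[:,:2].mean(0),np.ones(len(q))]; k=np.linalg.lstsq(A,q[:,2],rcond=None)[0];print('lid plane tilt deg',np.degrees(k[:2]).round(2),'z',k[2],len(q))
    q=reg[(reg[:,2]>.238)&(reg[:,2]<.26)&(abs(reg[:,0]-.557)<.03)];print('knob',len(q),q.size and q.mean(0))
    q=reg[(reg[:,2]>.218)&(reg[:,2]<.236)&(abs(reg[:,0]-.557)<.02)&(reg[:,1]>-.18)];print('tip',len(q),q.size and q.mean(0))
look('15'); hold(1.0); look('16'); snap('scene','16')
# bystander change check
a=np.load('pics/top_0.npz')['im'].astype(int);b=np.load('pics/top_16.npz')['im'].astype(int)
m=((abs(a-b).sum(2)>70).astype(np.uint8)); m=cv2.morphologyEx(m,cv2.MORPH_OPEN,np.ones((3,3)));n,_,st,_=cv2.connectedComponentsWithStats(m);print([x.tolist() for x in st[1:] if x[4]>12]); print(observe()['time_s'])
E
```

```text
[ 0.30021598  1.71426153 -3.99475758]
0.06024438289364481 [ 0.3374449  -0.58034698  0.17773809]
False
[ 0.55621062 -0.10487769  0.36158487] 39.3083
bar 90 [ 0.61049614 -0.21419838  0.19374898]
bar 97 [ 0.50174957 -0.21446155  0.19297904]
lid plane tilt deg [ 0.41 -0.95] z 0.09202816604763053 1488
knob 68 [ 0.55692896 -0.21425838  0.24340653]
tip 22 [ 0.55671419 -0.15766238  0.22858772]
bar 89 [ 0.61098645 -0.21386873  0.19369472]
bar 96 [ 0.50179085 -0.21463462  0.19308866]
lid plane tilt deg [ 0.52 -0.84] z 0.09208908121145815 1485
knob 67 [ 0.55678765 -0.21427841  0.24383822]
tip 23 [ 0.55705905 -0.15767945  0.2275908 ]
[[0, 0, 512, 22, 9040], [0, 25, 512, 359, 148549], [0, 75, 39, 98, 2150], [124, 113, 23, 39, 395], [34, 119, 5, 5, 19], [174, 150, 4, 4, 15], [125, 154, 4, 7, 24], [37, 162, 3, 6, 18], [179, 168, 3, 5, 15], [126, 171, 3, 7, 21], [180, 177, 3, 5, 15], [264, 176, 11, 4, 43], [276, 183, 3, 5, 15], [127, 194, 3, 8, 24], [127, 210, 5, 15, 51], [182, 210, 3, 14, 42], [129, 238, 3, 5, 15], [136, 311, 11, 11, 72], [202, 326, 29, 58, 1064], [131, 353, 6, 9, 42], [442, 369, 7, 3, 21]]
40.4583
```

```bash
python3 - <<'E'
from h import *
a=np.load('pics/top_0.npz')['d'];b=np.load('pics/top_16.npz')['d']
m=((abs(a-b)>.015)&(a>0)&(b>0)).astype(np.uint8); m=cv2.morphologyEx(m,cv2.MORPH_OPEN,np.ones((3,3)));n,_,st,ce=cv2.connectedComponentsWithStats(m);print([x.tolist() for x in st[1:] if x[4]>9])
Q=cloud('top',b)
for nm,(u,v) in dict(spare=(196,250),jar=(133,144),bottle=(160,147),bowl=(189,144),purple=(314,257)).items(): print(nm,cloud('top',a)[v,u].round(3),Q[v,u].round(3))
job_done(); print(observe()['time_s'])
E
```

```text
[[122, 70, 249, 314, 43904], [367, 176, 11, 48, 318], [487, 295, 25, 25, 412], [452, 356, 60, 28, 983]]
spare [0.35  0.187 0.05 ] [0.397 0.089 0.713]
jar [0.649 0.371 0.074] [0.523 0.181 0.646]
bottle [0.636 0.287 0.098] [0.519 0.146 0.65 ]
bowl [0.666 0.223 0.005] [0.51  0.1   0.708]
purple [ 0.347 -0.121  0.213] [ 0.347 -0.12   0.215]
the job is handed in; nothing more can be done
the job is handed in; nothing more can be done
```

The job is done and handed in at about 40 s, within the 72 s limit. No unexpected contact stopped any move, and the wrist forces I read stayed under about 10 N.

What I did:
- **Hook:** I pinched the tip and swung it out. The arm's measured direction was 90.6°, against about 90.5° for square to the board.
- **Bath bomb:** I gripped it from the front with the tool tilted and lowered it into the pocket. It touched down at 3.4 mm against a 4 mm floor, so it was down between the studs and not on top of them.
- **Lid:** I pushed it from behind until it fell shut. The picture showed it closed over the upright bomb, with the lid top at 62 mm.
- **Hanging:** I lifted the holder by the knob, lowered the bail onto the hook, let go and backed off.

Last checks:
- **Level and at rest:** The holder did not move over a 1 s wait. The bar's two ends were within 1 mm of each other in height, and the lid was tilted about 1°.
- **Position on the arm:** The bar sits about 3 mm from the hook seat, towards the tip.
- **Hook:** It stayed out square.
- **Bystanders, not fully confirmed:** The purple look-alike had not moved. In the last top view the arm hid the jar, bottle, bowl and spare bomb, so I could not re-measure them. None of the tool's planned paths passed close to them.
- **Disagreement:** The camera showed the fingertips about 15–20 mm short of the stated tool tip, so I corrected the bath bomb and knob grasps for it.

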